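# Hang the instrument rail in the slotted bench rack

## Robot

A 7-joint arm with a two-finger parallel gripper is mounted at the origin on the work surface. World frame = base frame: x ahead of the robot, y to its left, z up, the work surface at z = 0. Lengths are in m, angles in rad, forces in N, time in s.
With the tool pointing down it reaches from about 0.35 to 0.9 m from the base axis. Payload 8.1 kg.
Tool frame: the origin (TCP) lies on the centre line of the jaws, within the pads' length; the fingertips stand 19 mm ahead of it and the grasp point (between the pads) is the TCP (arm.tip_reach is the distance from the TCP to the fingertips, in m); z points along the fingers, y is the line along which they close (so a half turn about z gives the same grasp; the last joint's range is limited). The gripper opens to 92 mm and grips with 3 to 60 N. Pads are 19 mm wide; open, the fingers measure 130 mm over their backs; the gripper's body (75 mm by 190 mm) begins 47 mm behind the grasp point.
Start: joints at [1.229, 0.434, 0.025, 1.573, -0.012, 1.134, -0.075], TCP at [0.148, -0.607, 0.222] pointing down, gripper open.
Joint ranges: [-2.62, 2.62], [-0.44, 2.09], [-1.27, 1.32], [0.08, 2.57], [-1.32, 4.46], [0.12, 2], [-2.74, 2.74]. Speed limits (rad/s): [2.22, 2.22, 3.01, 3.01, 3.14, 3.14, 3.14].

## Interface

Orientations are given as a rotation vector (axis times angle).
In Python, from cell import arm gives the robot as it stands.
- The arm moves only by the tool arm_command, never from a script. Its argument "targets" is a list that holds one entry, the list of rows, each a list of 6 numbers: the shift along the tool's x, y, z in m, then the turn, a rotation vector about the tool's x, y, z in rad. A call has 1 to 10 rows; each row shifts and turns the commanded pose from where the row before left it, along the tool's axes as they then stand; what a row does not reach is not made up. A row lasts 1/8 s, in which the tool goes at most 62.5 mm and 10.7 degrees, less where a joint would pass 70% of its speed; a pose out of reach is approached as far as the arm can. A call with a gripper value outside its range is refused whole. "jaw" is the finger opening in m, from 0 to 0.0918, set as the call begins (left out, the last holds). The fingers move at their own pace and stop on an object; "newtons" is the grip in N (left out, the last holds). Time passes only in rows, so rows that do not move let the fingers close. It gives the time, the measured TCP pose, the force, the opening and the grip force at its end, in the units of the state.
- arm.observe(): the state, without advancing time (a new reading comes with each control period).
- arm.get_image(name): name is "scene" or "top"; returns a dict with "pixels" (400x640x3 uint8, red, green, blue), "z_map" (400x640 float32, m along the optical axis (not along the pixel's ray), 0 where there is no reading), "fx", "fy", "cx", "cy" (pixels), "xyz" and "rotation" of the camera in the world. Camera axes: x right, y down, z forward; pixel columns grow to the right and rows downward; lengths in m; the calibration is good to about 2 mm. A picture is of the moment at which its call begins.
- arm.sign_off(): hands the job in; it is judged then, once.
The state is a dict: "clock": time; "joints": joint angles; "dq": joint speeds; "joint_efforts": joint torques, N m; "position": TCP position; "ee_rot": TCP orientation; "force": force on the tool from outside, world axes, zero at the start; "ft_torque": the same for the moment, N m; "width": opening from 0.0 (shut) to 1.0 (fully open); "gripper_force": force on a finger pad.
Only numpy, scipy, OpenCV 4.12 (cv2) and the standard library are available. Lean on these libraries where they do the work, as an engineer would, in place of code of your own. Each camera call takes 0.05 s, during which the arm holds its last target. There are 200 camera calls.

## Task

Hang the loose white instrument rail on the grey slotted rack, above the rail that already hangs there: hook its two tabs into the top pair of slots, then press its ends down until both snap past their spring catches and sit fully home, and let go. Feel your way and never force the rail against the rack (a firm push of up to 25 N does no harm), and leave the other things on the bench where they are.

Things in the scene. Friction and masses are not known exactly. Their poses are not given: they have to be found in the camera images.
- rail_center (a point): Centre of the loose rail: white box-section bar, black end caps, 24 mm thick (x), 280 long (y), 44 tall (z), about 0.36 kg, standing on its 24 mm underside (22 mm below this point). Grasp it across the 24 mm at mid-length. +x is its back, with the two hook tabs; the front (-x) has four thin pegs, 55 and 90 mm either side of the middle, reaching 42 mm forward of this point.
- tab_left (a point): Tab at the rail's +y end, dark steel, 7 mm wide. Point: under-edge of the tab's neck at the rail's back face (12 mm behind rail_center, 120 mm to its left, 26 mm above the underside); axes as the rail. The neck is 8 mm tall and reaches 5.5 mm back; behind it a 4 mm thick lip hangs to 16 mm below this point, with a ramp and ledge on its back: the tab reaches 13 mm back in all.
- tab_right (a point): The same point of the like tab at the rail's -y end, 240 mm from the left one.
- rack: Base of the fixed rack. Two grey slotted uprights, 40 mm wide, 265 tall, at y = +-120 mm, joined only low down. Origin: on the bench midway between them, in the plane of their front faces; +x points away from the robot into the rack (the way tabs go in), z up. An identical rail hangs in the middle slots (top at 161 mm or less), part of the rack; nothing lies between the uprights above it.
- slot_left (a point): Nominal middle of the lower edge of the left (+y) upright's top slot, on the front face, 210 mm up; axes as the rack. The uprights are clamped in their sockets by hand: the real slots, both alike, lie 0 to 5 mm LOWER than this. Slot 12 mm wide, 38 high (upward), wall 4. A tab enters with its tab point 16 to 25 mm above this one until the rail's back meets the upright.
- slot_right (a point): The same of the right (-y) top slot. Lowered, a lip hooks behind the wall (1.5 mm play in x) and settles on a sprung roller 8 to 11 mm above home; the rollers bear the rail. Pressed straight down near that end with 12 to 17 N (both ends at once would take too much), the tab passes onto a land, then 3 mm above home snaps past. Home, it stands hard on the slot's real lower edge.
- tray: Steel dissecting tray with yellow wax, 160 x 250 x 22 mm, origin under its centre; heavy, stays where it is. It and the rail may change sides.
- forceps: Steel forceps, 125 mm, lying in the tray (origin under the middle).
- scissors: Steel dissecting scissors, 140 mm, lying on the bench to the right (origin under the pivot).
- vial_a: Small clear capped vial, 25 mm across, 48 mm tall, standing in front of the rack (origin under its centre).
- vial_b: The same kind of vial standing to the left of the rack.
- jar: Amber jar with blue cap, 60 mm across, 85 mm tall, right of the rack (origin under its centre).
- petri: Closed clear petri dish, 94 mm across, 17 mm tall, to the right (origin under its centre).
- marker: Black marker pen with blue cap, 130 mm, lying to the left (origin under the middle).
- catch_left (a joint): Sprung roller behind the left top slot, m: 0 when sprung out (slot empty, or tab home and locked under it), 0.001 to 0.005 while the back of a tab's lip pushes it in.
- catch_right (a joint): The same for the right top slot.

How it is judged:
By the outcome, as a careful person would: the job done as asked, in the order asked, and still so for the second after the job is handed in, with the robot touching nothing.
It also fails if it takes over 62 s, if anything falls off the work surface, if the arm or the gripper's body presses on something with over 40 N, if the wrist force passes 120 N, or if a joint passes its speed limit or range.

## Working session

There is one attempt and no reset: what is moved stays moved. The work goes in short steps, Python scripts to look and compute and a tool call to move; the robot and the scene stay as the last step left them, time stands still between calls to the robot, and variables do not carry over. Pictures are saved under pics/ and viewed, at most 10 in all, crops included, and the job is handed in when it is done.

Besides the shell and the picture viewer there is one more tool, called after "Request:" by a JSON object that holds its "fn" and its "kwargs". arm_command: Moves the arm, as the interface text tells. Its arguments: {"type":"object","properties":{"targets":{"type":"array","items":{"type":"array","items":{"type":"array","items":{"type":"number"}}}},"jaw":{"type":"number"},"newtons":{"type":"number"}},"required":["targets"]}

```bash
mkdir -p pics; ls; python3 - <<'E'
from cell import arm
import cv2,numpy as np
print(arm.observe())
for n in("scene","top"):
    im=arm.get_image(n); cv2.imwrite(f"pics/{n}0.png",im["pixels"][...,::-1]); np.savez(f"{n}0.npz",**im)
    print(n,im["fx"],im["fy"],im["cx"],im["cy"],im["xyz"],im["rotation"])
E
```

```text
pics
{'clock': 0.0, 'joints': array([ 1.22937903,  0.43523763,  0.02501313,  1.57410295, -0.0115944 ,
        1.13401184, -0.07509523]), 'dq': array([-0.00048896, -0.00012871,  0.00158306,  0.00103248,  0.00111614,
       -0.00041938, -0.00020716]), 'joint_efforts': array([-6.02515483e-04, -6.67847085e+01,  9.85206105e-01, -3.14452708e+01,
       -6.01675990e-02,  4.29487287e-02,  1.59928377e-04]), 'position': array([ 0.14763937, -0.60676888,  0.22143409]), 'ee_rot': array([-3.11767735e+00, -3.73900352e-01,  5.62653043e-04]), 'force': array([-0.98439948,  0.12394474, -0.03285281]), 'ft_torque': array([ 0.03380523, -0.00972263, -0.00683615]), 'gripper_force': 0.0, 'width': 0.9959878579843767}
scene 370.29027673408416 370.29027673408416 319.7592263787728 198.62270867301024 [0.97487095 0.72926758 0.7500458 ] [-0.69725219 -2.49930747  1.29927851]
top 377.89496348727533 377.89496348727533 318.31696676196424 198.42240901507324 [ 4.37960714e-01 -6.84155376e-04  1.22920704e+00] [-2.15812889  2.18760337 -0.08299225]
```

View pics/scene0.png

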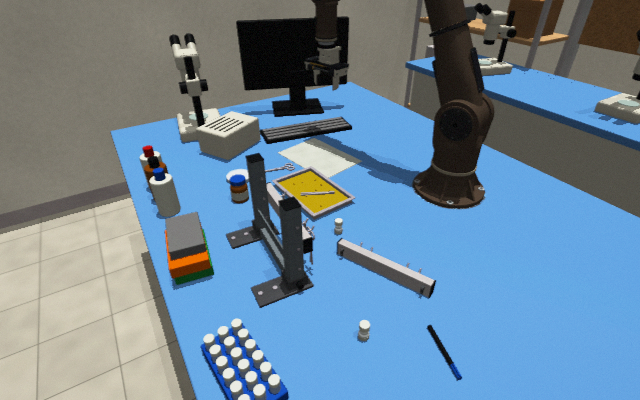

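View pics/top0.png

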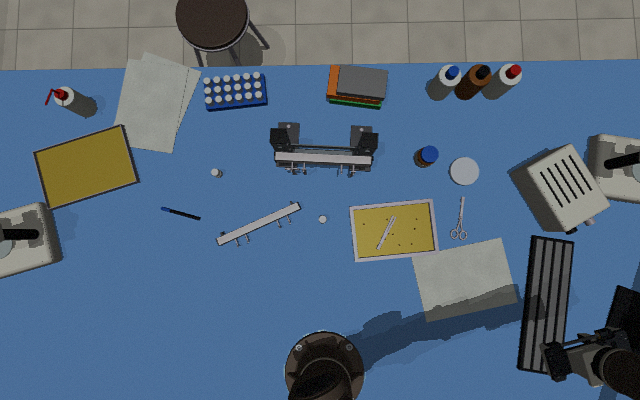

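The top view shows the loose rail from about (218,240) to (300,206), with its pegs toward the robot. The rack uprights are near (283,137) and (368,138), with the hung rail at row 158. Vial_a is at (322,219), close to the rail's right end, and the tray is at (394,230).

```bash
cat > h.py <<'E'
import numpy as np,cv2
from scipy.spatial.transform import Rotation as R
def cloud(im):
    z=im["z_map"]; v,u=np.mgrid[:z.shape[0],:z.shape[1]]
    p=np.dstack([(u-im["cx"])/im["fx"]*z,(v-im["cy"])/im["fy"]*z,z])
    w=p@R.from_rotvec(im["rotation"]).as_matrix().T+im["xyz"]
    w[z==0]=np.nan; return w
E
python3 - <<'E'
from h import *
for n in("top","scene"):
    im=dict(np.load(n+"0.npz")); w=cloud(im); px=im["pixels"].astype(int)
    X,Y,Z=w[...,0],w[...,1],w[...,2]
    print(n,"table z",np.nanmedian(Z[(abs(Y)<.3)&(X>.3)&(X<.6)]))
    roi=(X>.3)&(X<.62)&(Y>0)&(Y<.45)
    m=roi&(Z>.036)&(Z<.052)
    c,lab=0,0
    k,lab,st,ce=cv2.connectedComponentsWithStats(m.astype(np.uint8))
    for i in range(1,k):
        if st[i,4]>60:
            q=w[lab==i]; r=cv2.minAreaRect(q[:,:2].astype(np.float32)); print("rail",r,np.median(q[:,2]),cv2.boxPoints(r).tolist())
            print(' px',st[i])
    # bright top only
    br=m&(px.min(2)>130); q=w[br]; print("white",len(q),cv2.minAreaRect(q[:,:2].astype(np.float32)),np.median(q[:,2]))
    # rack
    for nm,zl,zh in(("uptop",.245,.28),("hungtop",.145,.17)):
        m=(X>.5)&(X<.8)&(abs(Y)<.3)&(Z>zl)&(Z<zh)
        k,lab,st,ce=cv2.connectedComponentsWithStats(m.astype(np.uint8))
        for i in range(1,k):
            if st[i,4]>15:
                q=w[lab==i]; r=cv2.minAreaRect(q[:,:2].astype(np.float32)); print(nm,st[i],np.round(r[0],4),np.round(r[1],4),round(r[2],1),np.nanmedian(q[:,2]),np.percentile(q[:,2],95),cv2.boxPoints(r).round(3).tolist())
E
```

```text
top table z 0.0014522175792422987
rail ((0.4676532447338104, 0.20236244797706604), (0.03141065686941147, 0.2829456925392151), 23.612686157226562) 0.04440703129971313 [[0.39659565687179565, 0.3256995677947998], [0.5099300742149353, 0.06644374877214432], [0.5387108325958252, 0.07902532815933228], [0.42537641525268555, 0.33828115463256836]]
 px [216 202  85  44 700]
white 622 ((0.5180697441101074, 0.1690804362297058), (0.21805310249328613, 0.32986560463905334), 2.815349578857422) 0.04457081086123971
uptop [270 128  17  17 264] [0.6878 0.1122] [0.0422 0.0399] 86.2 0.2627426444426622 0.2653945699644379 [[0.6660000085830688, 0.09200000017881393], [0.7059999704360962, 0.09000000357627869], [0.7089999914169312, 0.13199999928474426], [0.6690000295639038, 0.13500000536441803]]
uptop [362 132  16  17 256] [ 0.6727 -0.127 ] [0.0396 0.0409] 88.9 0.26266262348124203 0.2656426085940129 [[0.6520000100135803, -0.1459999978542328], [0.6930000185966492, -0.1469999998807907], [0.6940000057220459, -0.1080000028014183], [0.652999997138977, -0.10700000077486038]]
hungtop [274 145  99  21 918] [ 0.6633 -0.0
[... 1439 characters left out ...]
8807907], [0.6919999718666077, -0.1509999930858612], [0.6990000009536743, -0.026000000536441803], [0.6359999775886536, -0.023000000044703484]]
hungtop [287 225  25  25 244] [0.6659 0.123 ] [0.0803 0.0426] 34.1 0.15773881123768307 0.1671834065069576 [[0.6209999918937683, 0.11800000071525574], [0.6449999809265137, 0.08299999684095383], [0.7110000252723694, 0.12800000607967377], [0.6869999766349792, 0.16300000250339508]]
hungtop [281 231   6   9  44] [0.7011 0.0933] [0.0054 0.0126] 85.0 0.15820994893680368 0.16838861406432387 [[0.6949999928474426, 0.09099999815225601], [0.7070000171661377, 0.09000000357627869], [0.7080000042915344, 0.0949999988079071], [0.6949999928474426, 0.09700000286102295]]
```

```bash
python3 - <<'E'
from h import *
a=cv2.imread("pics/scene0.png")[140:310,220:450]; b=cv2.imread("pics/top0.png")[115:255,205:385]
a=cv2.resize(a,(460*800//460,int(170*800/230)),interpolation=cv2.INTER_CUBIC); cv2.imwrite("pics/c1.png",a)
cv2.imwrite("pics/c2.png",cv2.resize(b,None,fx=4.2,fy=4.2,interpolation=cv2.INTER_CUBIC))
E
```

```text
(no output)
```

View pics/c1.png

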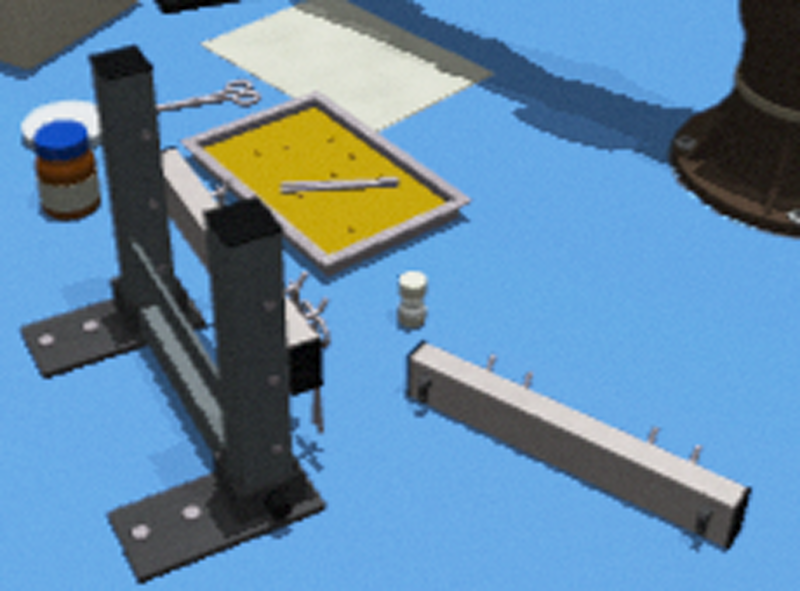

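View pics/c2.png

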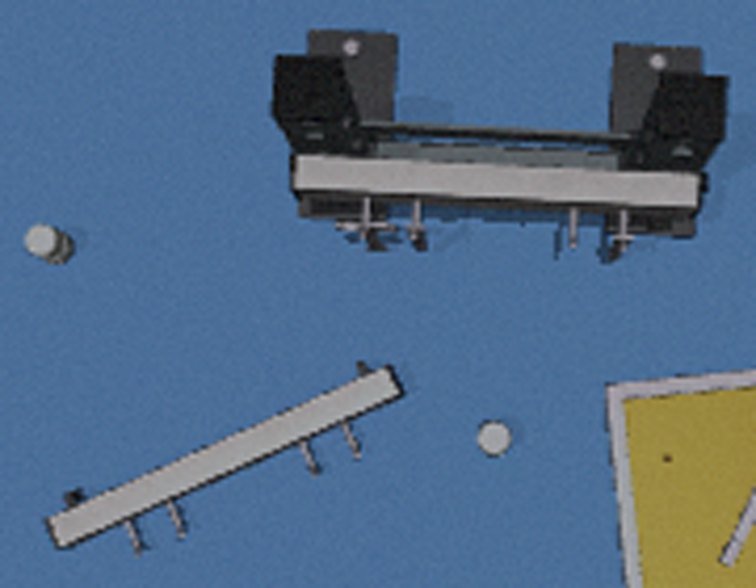

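The crops confirm it: the pegs face the robot and the tabs face the rack. The rail centre is about (0.4675, 0.202) with yaw 23.6°, and the rack front centre is about (0.661, -0.007) with yaw -3.7°. I'll swing over to the rail.

Request:
{"fn": "arm_command", "kwargs": {"targets": [[[0.05,-0.007,0,0,0,-0.087],[0.05,-0.007,0,0,0,-0.087],[0.05,-0.007,0,0,0,-0.087],[0.05,-0.007,0,0,0,-0.087],[0.05,-0.007,0,0,0,-0.087],[0.05,-0.007,0,0,0,-0.087],[0.05,-0.007,0,0,0,-0.087],[0.05,-0.007,0,0,0,-0.087],[0.05,-0.007,0,0,0,-0.087],[0.05,-0.007,0,0,0,-0.087]]], "jaw": 0.06, "newtons": 30}}

```text
clock: 1.35
position: [0.4998, -0.2654, 0.2219]
ee_rot: [-2.668, -1.657, 0.0]
force: [0.1, 0.6, 0.6]
width: 0.652
gripper_force: 0.0
```

```bash
cat >> h.py <<'E'
def delta(x,y,z,yaw):
    "tool-frame shift and turn to a tool-down pose whose tool y has heading yaw (deg)"
    from cell import arm
    s=arm.observe(); M=R.from_rotvec(s["ee_rot"]); a=np.radians(yaw)
    ty=np.array([np.cos(a),np.sin(a),0]); tz=np.array([0,0,-1.]); T=R.from_matrix(np.c_[np.cross(ty,tz),ty,tz])
    print("t",s["clock"],"pos",s["position"].round(4),"yaw",np.degrees(np.arctan2(*M.as_matrix()[[1,0],1])).round(2),"F",s["force"].round(1),"w",round(s["width"]*.0918,4))
    print("shift",(M.inv().apply(np.array([x,y,z])-s["position"])).round(4),"turn",(M.inv()*T).as_rotvec().round(4), "q",s["joints"].round(2))
E
python3 -c "
from h import *
delta(.4675,.2018,.12,23.6)"
```

```text
t 1.35 pos [ 0.4998 -0.2654  0.2219] yaw -26.31 F [0.1 0.6 0.6] w 0.0598
shift [ 0.4045 -0.236   0.102 ] turn [-4.000e-04 -2.000e-04 -8.712e-01] q [ 0.63  0.36 -0.31  1.7   0.12  1.1  -0.18]
```

Request:
{"fn": "arm_command", "kwargs": {"targets": [[[0.048,-0.0066,0.01,0,0,-0.087],[0.048,-0.0066,0.01,0,0,-0.087],[0.048,-0.0066,0.01,0,0,-0.087],[0.048,-0.0066,0.01,0,0,-0.087],[0.048,-0.0066,0.01,0,0,-0.087],[0.048,-0.0066,0.01,0,0,-0.087],[0.048,-0.0066,0.01,0,0,-0.087],[0.048,-0.0066,0.01,0,0,-0.087],[0.048,-0.0066,0.01,0,0,-0.087],[0.048,-0.0066,0.01,0,0,-0.087]]]}}

```text
clock: 2.6
position: [0.4676, 0.2029, 0.1217]
ee_rot: [-1.722, -2.627, 0.0]
force: [-0.3, 0.5, -0.3]
width: 0.651
gripper_force: 0.0
```

```bash
python3 -c "
from h import *
delta(.4675,.2018,.024,23.6)
from cell import arm
im=arm.get_image('scene'); cv2.imwrite('pics/s1.png',cv2.resize(im['pixels'][170:330,290:470,::-1],None,fx=3.5,fy=3.5,interpolation=2))"
```

```text
t 2.6 pos [0.4676 0.2029 0.1217] yaw 23.52 F [-0.3  0.5 -0.3] w 0.0598
shift [-0.001  -0.0005  0.0977] turn [-0.0001 -0.0001 -0.0013] q [-0.05  0.44 -0.62  1.93  0.33  0.87 -0.42]
```

View pics/s1.png

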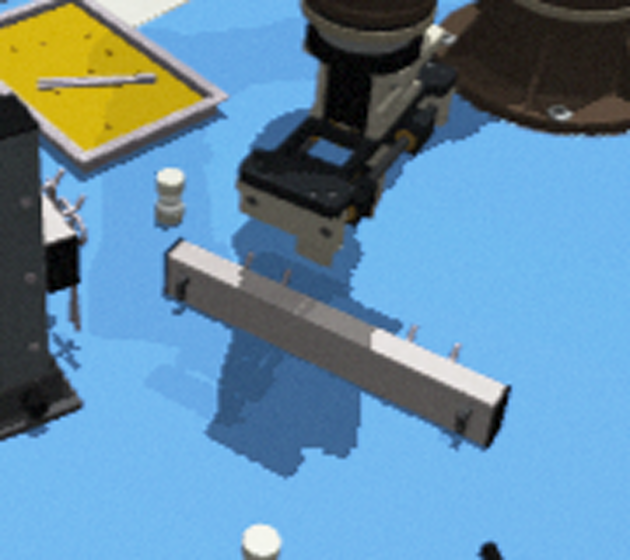

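The gripper is straddling the rail's middle, over about (330,300) in the crop. Vial_a at (170,195) is clear of it. I'll go down and grip.

Request:
{"fn": "arm_command", "kwargs": {"targets": [[[-0.001,0,0.033,0,0,0],[0,0,0.033,0,0,0],[0,0,0.03,0,0,0],[0,0,0.002,0,0,0]]]}}

```text
clock: 3.15
position: [0.4673, 0.1996, 0.0225]
ee_rot: [-1.724, -2.624, 0.006]
force: [-0.4, -0.0, 0.2]
width: 0.653
gripper_force: 0.0
```

Request:
{"fn": "arm_command", "kwargs": {"targets": [[[0,0,0,0,0,0],[0,0,0,0,0,0],[0,0,0,0,0,0],[0,0,0,0,0,0],[0,0,0,0,0,0]]], "jaw": 0.015, "newtons": 50}}

```text
clock: 3.78
position: [0.4685, 0.2004, 0.0245]
ee_rot: [1.725, 2.625, -0.001]
force: [-2.8, -2.4, 6.8]
width: 0.26
gripper_force: 49.8
```

Request:
{"fn": "arm_command", "kwargs": {"targets": [[[0,0,-0.03,0,0,0],[0,0,-0.05,0,0,0],[0,0,-0.05,0,0,0],[0,0,-0.05,0,0,0],[0,0,-0.05,0,0,0],[0,0,0,0,0,0]]]}}

```text
clock: 4.53
position: [0.4702, 0.2019, 0.2575]
ee_rot: [1.724, 2.622, 0.008]
force: [0.0, 0.3, -4.7]
width: 0.254
gripper_force: 49.7
```

```bash
python3 -c "
from h import *
delta(.57,-.003,.26,-3.66)"
```

```text
t 4.525 pos [0.4702 0.2019 0.2575] yaw 23.37 F [ 0.   0.3 -4.7] w 0.0233
shift [-0.2276  0.0103 -0.0024] turn [ 0.0064 -0.0013  0.4717] q [ 0.03  0.29 -0.68  1.76  0.2   1.16 -0.3 ]
```

Request:
{"fn": "arm_command", "kwargs": {"targets": [[[-0.0373,0.0092,0,0,0,0.0786],[-0.0373,0.0092,0,0,0,0.0786],[-0.0373,0.0092,0,0,0,0.0786],[-0.0373,0.0092,0,0,0,0.0786],[-0.0373,0.0092,0,0,0,0.0786],[-0.0373,0.0092,0,0,0,0.0786],[0,0,0,0,0,0],[0,0,0,0,0,0]]]}}

```text
clock: 5.52
position: [0.5678, -0.0043, 0.2526]
ee_rot: [-2.289, -2.149, 0.003]
force: [-1.2, 1.3, -4.1]
width: 0.258
gripper_force: 49.7
```

```bash
python3 - <<'E'
from h import *
from cell import arm
delta(.57,-.003,.2285,-3.66)
for n in("top","scene"):
    im=arm.get_image(n); w=cloud(im); X,Y,Z=np.moveaxis(w,2,0); px=im["pixels"].astype(int)
    cv2.imwrite(f"pics/{n}2.png",im["pixels"][...,::-1])
    for nm,m in (("rail",(X>.5)&(X<.64)&(abs(Y)<.2)&(abs(Z-.278)<.012)),("up",(X>.64)&(X<.75)&(abs(Y)<.2)&(Z>.25)&(Z<.272))):
        k,lab,st,_=cv2.connectedComponentsWithStats(m.astype(np.uint8))
        for i in range(1,k):
            if st[i,4]>25:
                q=w[lab==i]; r=cv2.minAreaRect(q[:,:2].astype(np.float32)); print(n,nm,st[i].tolist(),np.round(r[0],4),np.round(r[1],4),round(r[2],1),np.median(q[:,2]).round(4),cv2.boxPoints(r).round(4).tolist())
im=cv2.imread("pics/top2.png")[90:240,230:410]; cv2.imwrite("pics/c3.png",cv2.resize(im,None,fx=4,fy=4,interpolation=2))
E
```

```text
t 5.525 pos [ 0.5678 -0.0043  0.2526] yaw -3.61 F [-1.2  1.3 -4.1] w 0.0237
shift [0.0015 0.0022 0.0241] turn [-0.0027 -0.0002  0.0009] q [ 0.27  0.37 -0.49  1.64  0.18  1.18 -0.32]
top rail [268, 173, 34, 12, 295] [0.5725 0.0939] [0.0859 0.0247] 86.7 0.2725 [[0.5577999949455261, 0.05169999971985817], [0.5824000239372253, 0.0502999983727932], [0.5873000025749207, 0.13600000739097595], [0.5626000165939331, 0.13740000128746033]]
top rail [368, 178, 10, 10, 92] [ 0.5591 -0.1306] [0.0235 0.0237] 89.1 0.2722 [[0.5471000075340271, -0.14219999313354492], [0.5708000063896179, -0.14259999990463257], [0.5710999965667725, -0.11900000274181366], [0.5475000143051147, -0.11869999766349792]]
top up [270, 128, 17, 17, 254] [0.6874 0.1115] [0.0419 0.0402] 88.3 0.2625 [[0.666700005531311, 0.09120000153779984], [0.7069000005722046, 0.09000000357627869], [0.7081000208854675, 0.13189999759197235], [0.667900025844574, 0.1331000030040741]]
top up [362, 132, 16, 17, 248] [ 0.6728 -0.1271] [0.0395 0.0409] 88.4 0.2628 [[0.6517999768257141, -0.1462000012397766], [0.6927000284194946, -0.14740000665187836], [0.6937999725341797, -0.10790000110864639], [0.652899980545044, -0.10670000314712524]]
scene rail [298, 155, 44, 39, 525] [0.5668 0.0531] [0.0581 0.172 ] 4.5 0.2732 [[0.5310999751091003, 0.13650000095367432], [0.5444999933242798, -0.0348999984562397], [0.6025000214576721, -0.030400000512599945], [0.5889999866485596, 0.14110000431537628]]
scene up [245, 153, 19, 14, 167] [ 0.6746 -0.1265] [0.0465 0.0399] 84.8 0.2625 [[0.6525999903678894, -0.14790000021457672], [0.6923999786376953, -0.15139999985694885], [0.6966000199317932, -0.10520000010728836], [0.6567999720573425, -0.10159999877214432]]
scene up [278, 196, 23, 19, 268] [0.6901 0.112 ] [0.0456 0.0399] 86.3 0.2624 [[0.6686999797821045, 0.09059999883174896], [0.7085000276565552, 0.08799999952316284], [0.7114999890327454, 0.13349999487400055], [0.6715999841690063, 0.13609999418258667]]
```

View pics/c3.png

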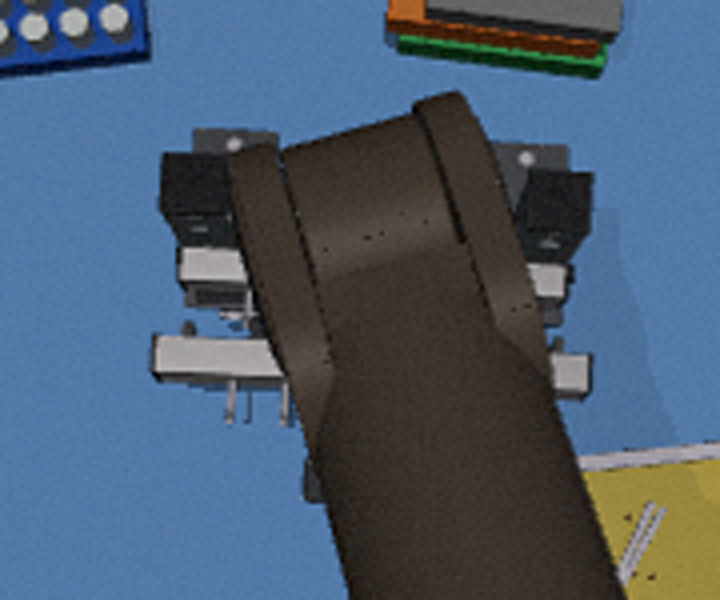

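The top crop shows the rail held level in front of the rack, with its ends at crop (155,355) and (590,375) and its tabs toward the slots. It sits about 2 mm too far right of the slots. I'll lower it to entry height, shift 2 mm left and approach.

Request:
{"fn": "arm_command", "kwargs": {"targets": [[[0.002,0,0.012,0,0,0],[0,0,0.012,0,0,0],[0,0.02,0,0,0,0],[0,0.02,0,0,0,0],[0,0.015,0,0,0,0],[0,0,0,0,0,0],[0,0,0,0,0,0],[0,0,0,0,0,0]]]}}

```text
clock: 6.62
position: [0.6231, -0.0061, 0.2301]
ee_rot: [-2.291, -2.15, 0.001]
force: [0.5, 0.1, -3.8]
width: 0.256
gripper_force: 49.7
```

```bash
python3 - <<'E'
from h import *
from cell import arm
delta(.6223,-.006,.2285,-3.6)
for n in("top","scene"):
    im=arm.get_image(n); w=cloud(im); X,Y,Z=np.moveaxis(w,2,0)
    cv2.imwrite(f"pics/{n}3.png",im["pixels"][...,::-1])
    for nm,m in (("rail",(X>.56)&(X<.648)&(abs(Y)<.2)&(abs(Z-.249)<.009)),("up",(X>.645)&(X<.75)&(abs(Y)<.2)&(Z>.257)&(Z<.272))):
        k,lab,st,_=cv2.connectedComponentsWithStats(m.astype(np.uint8))
        for i in range(1,k):
            if st[i,4]>25:
                q=w[lab==i]; r=cv2.minAreaRect(q[:,:2].astype(np.float32)); print(n,nm,np.round(r[0],4),np.round(r[1],4),round(r[2],1),np.median(q[:,2]).round(4),cv2.boxPoints(r).round(4).tolist())
a=cv2.resize(cv2.imread("pics/scene3.png")[140:260,230:330],None,fx=4,fy=4,interpolation=2)
b=cv2.resize(cv2.imread("pics/top3.png")[110:210,255:395],None,fx=2.8,fy=4,interpolation=2)
b=cv2.copyMakeBorder(b,0,80,0,0,0); cv2.imwrite("pics/c4.png",np.hstack([a,b]))
E
```

```text
t 6.625 pos [ 0.6231 -0.0061  0.2301] yaw -3.63 F [ 0.5  0.1 -3.8] w 0.0235
shift [ 0.0001 -0.0008  0.0016] turn [-0.0003  0.0002 -0.0006] q [ 0.24  0.47 -0.46  1.54  0.22  1.19 -0.33]
top rail [0.629  0.0868] [0.0972 0.0289] 85.7 0.25 [[0.6110000014305115, 0.039400000125169754], [0.6398000121116638, 0.037300001829862595], [0.6470000147819519, 0.13420000672340393], [0.6182000041007996, 0.1362999975681305]]
top rail [ 0.6179 -0.1355] [0.0343 0.0183] 5.1 0.2497 [[0.6000000238418579, -0.12790000438690186], [0.6015999913215637, -0.1462000012397766], [0.635699987411499, -0.14309999346733093], [0.6341000199317932, -0.12479999661445618]]
top up [0.6876 0.1111] [0.0419 0.041 ] 89.4 0.2629 [[0.6668000221252441, 0.09040000289678574], [0.7078999876976013, 0.09000000357627869], [0.708299994468689, 0.13189999759197235], [0.6672999858856201, 0.13230000436306]]
top up [ 0.6723 -0.1295] [0.0347 0.0396] 87.7 0.2629 [[0.6518999934196472, -0.1459999978542328], [0.6913999915122986, -0.147599995136261], [0.692799985408783, -0.11299999803304672], [0.6532999873161316, -0.11140000075101852]]
scene rail [0.6
[... 201 characters left out ...]
48501587]]
scene up [ 0.6866 -0.1289] [0.0434 0.0152] 83.5 0.2625 [[0.6765999794006348, -0.14959999918937683], [0.6916999816894531, -0.15129999816417694], [0.6966000199317932, -0.10819999873638153], [0.6815000176429749, -0.10649999976158142]]
scene up [ 0.6523 -0.0075] [0.0067 0.0229] 7.7 0.2648 [[0.6474999785423279, 0.0034000000450760126], [0.6504999995231628, -0.019300000742077827], [0.6571999788284302, -0.018400000408291817], [0.6541000008583069, 0.00430000014603138]]
scene up [0.6901 0.1123] [0.0442 0.0405] 86.2 0.2628 [[0.6685000061988831, 0.09160000085830688], [0.708899974822998, 0.08889999985694885], [0.7117999792098999, 0.13300000131130219], [0.6714000105857849, 0.13570000231266022]]
```

View pics/c4.png

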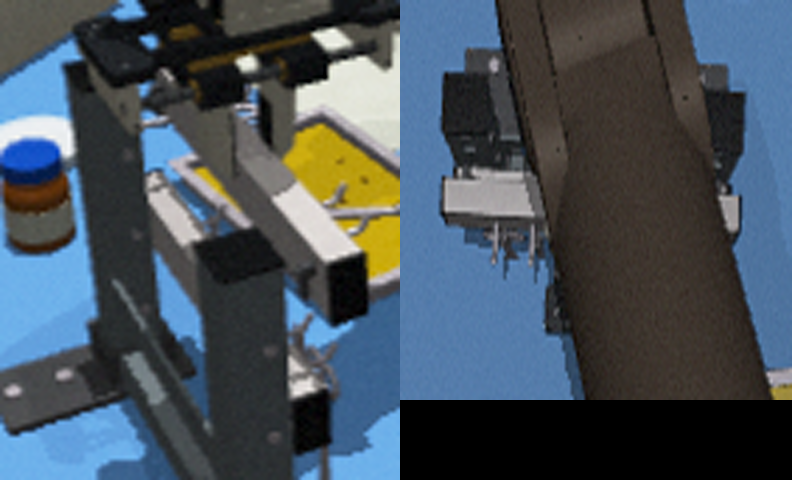

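The rail is level in front of the rack, with its tab (crop 305,275) facing the upright's slot and the gripper body clear of the upright tops. It lines up to within about 1 mm, so I'll feed it in gently.

Request:
{"fn": "arm_command", "kwargs": {"targets": [[[0,0.004,0.001,0,0,0],[0,0.004,0,0,0,0],[0,0.004,0,0,0,0],[0,0.003,0,0,0,0],[0,0.002,0,0,0,0],[0,0,0,0,0,0]]]}}

```text
clock: 7.48
position: [0.6408, -0.0073, 0.2291]
ee_rot: [-2.291, -2.15, 0.0]
force: [-0.9, 0.4, -3.8]
width: 0.259
gripper_force: 49.7
```

Request:
{"fn": "arm_command", "kwargs": {"targets": [[[0,0.002,0,0,0,0],[0,0.002,0,0,0,0],[0,0.001,0,0,0,0],[0,0,0,0,0,0]]]}}

```text
clock: 7.98
position: [0.6457, -0.0076, 0.2292]
ee_rot: [-2.291, -2.15, 0.0]
force: [-0.7, 0.2, -3.7]
width: 0.259
gripper_force: 49.7
```

Request:
{"fn": "arm_command", "kwargs": {"targets": [[[0,0.001,0,0,0,0],[0,0.001,0,0,0,0],[0,0.001,0,0,0,0],[0,0,0,0,0,0]]]}}

```text
clock: 8.48
position: [0.6487, -0.0078, 0.2292]
ee_rot: [-2.291, -2.15, 0.0]
force: [-0.1, 0.0, -4.6]
width: 0.254
gripper_force: 49.7
```

Request:
{"fn": "arm_command", "kwargs": {"targets": [[[0,0.001,0,0,0,0],[0,0.001,0,0,0,0],[0,0,0,0,0,0]]]}}

```text
clock: 8.85
position: [0.6502, -0.0079, 0.229]
ee_rot: [-2.29, -2.149, 0.001]
force: [-3.6, 0.3, -3.3]
width: 0.257
gripper_force: 49.7
```

The rail's back meets the uprights at x≈0.650, as expected. I'll ease off slightly and lower it.

Request:
{"fn": "arm_command", "kwargs": {"targets": [[[0,-0.001,0,0,0,0],[0,0,0.002,0,0,0],[0,0,0.002,0,0,0],[0,0,0.002,0,0,0],[0,0,0.001,0,0,0],[0,0,0,0,0,0]]]}}

```text
clock: 9.6
position: [0.6497, -0.0079, 0.2222]
ee_rot: [2.291, 2.149, -0.0]
force: [-0.0, 0.1, -3.2]
width: 0.255
gripper_force: 49.7
```

Request:
{"fn": "arm_command", "kwargs": {"targets": [[[0,0,0.001,0,0,0],[0,0,0.001,0,0,0],[0,0,0,0,0,0]]]}}

```text
clock: 9.98
position: [0.6498, -0.0079, 0.2202]
ee_rot: [2.291, 2.149, 0.0]
force: [0.8, -0.6, -3.7]
width: 0.26
gripper_force: 49.7
```

Request:
{"fn": "arm_command", "kwargs": {"targets": [[[0,0,0.001,0,0,0],[0,0,0.001,0,0,0],[0,0,0,0,0,0]]]}}

```text
clock: 10.35
position: [0.6498, -0.0078, 0.2181]
ee_rot: [2.291, 2.15, 0.0]
force: [2.4, 1.3, -4.0]
width: 0.258
gripper_force: 49.7
```

Request:
{"fn": "arm_command", "kwargs": {"targets": [[[0,0,0.001,0,0,0],[0,0,0.001,0,0,0],[0,0,0,0,0,0]]]}}

```text
clock: 10.72
position: [0.6498, -0.0079, 0.2161]
ee_rot: [2.291, 2.149, 0.0]
force: [2.0, -0.1, -5.4]
width: 0.26
gripper_force: 49.6
```

Request:
{"fn": "arm_command", "kwargs": {"targets": [[[0,0.0003,0.001,0,0,0],[0,0,0.001,0,0,0],[0,0,0,0,0,0]]]}}

```text
clock: 11.1
position: [0.6498, -0.0078, 0.2147]
ee_rot: [2.291, 2.15, -0.0]
force: [-2.8, 0.0, 2.6]
width: 0.258
gripper_force: 49.7
```

Request:
{"fn": "arm_command", "kwargs": {"targets": [[[0,0,0.001,0,0,0],[0,0,0,0,0,0]]]}}

```text
clock: 11.35
position: [0.6498, -0.0077, 0.2139]
ee_rot: [2.291, 2.15, 0.0]
force: [-4.1, -0.4, 4.7]
width: 0.255
gripper_force: 49.7
```

The rail is now resting on the rollers (the load reverses). I'll open and rise.

Request:
{"fn": "arm_command", "kwargs": {"targets": [[[0,0,-0.001,0,0,0],[0,0,0,0,0,0],[0,0,0,0,0,0],[0,0,0,0,0,0],[0,0,0,0,0,0]]], "jaw": 0.055}}

```text
clock: 11.98
position: [0.65, -0.0079, 0.2142]
ee_rot: [2.291, 2.15, 0.0]
force: [0.3, 0.6, 0.9]
width: 0.598
gripper_force: 0.0
```

Request:
{"fn": "arm_command", "kwargs": {"targets": [[[0,0,-0.02,0,0,0],[0,0,-0.04,0,0,0],[0,0,-0.04,0,0,0],[0,0,0,0,0,0]]]}}

```text
clock: 12.48
position: [0.6516, -0.0073, 0.318]
ee_rot: [2.288, 2.147, 0.008]
force: [0.8, -0.1, -0.0]
width: 0.603
gripper_force: 0.0
```

```bash
cat > chk.py <<'E'
from h import *
from cell import arm
import sys
tag=sys.argv[1]
for n in("top","scene"):
    im=arm.get_image(n); w=cloud(im); X,Y,Z=np.moveaxis(w,2,0); px=im["pixels"].astype(int)
    cv2.imwrite(f"pics/{n}{tag}.png",im["pixels"][...,::-1])
    m=(X>.62)&(X<.672)&(abs(Y)<.17)&(abs(Z-.231)<.015)&(px.min(2)>100)
    q=w[m]
    if len(q)<20: continue
    for nm,s in (("L",q[:,1]>.06),("R",q[:,1]<-.06),("all",q[:,1]>-9)):
        if s.sum(): print(n,nm,s.sum(),"z",np.percentile(q[s,2],[25,50,75]).round(4),"ctr",np.median(q[s,:2],0).round(4),"y",q[s,1].min().round(4),q[s,1].max().round(4))
E
python3 chk.py 4
python3 -c "
from h import *
delta(.648,.1,.28,-93.6)
delta(.648,.1,.28,86.4)
a=cv2.resize(cv2.imread('pics/scene4.png')[140:260,230:330],None,fx=4,fy=4,interpolation=2)
b=cv2.resize(cv2.imread('pics/top4.png')[110:210,255:395],None,fx=2.8,fy=4,interpolation=2)
b=cv2.copyMakeBorder(b,0,80,0,0,0); cv2.imwrite('pics/c5.png',np.hstack([a,b]))"
```

```text
top L 233 z [0.2298 0.2312 0.2324] ctr [0.651 0.096] y 0.0608 0.1312
top all 289 z [0.2297 0.231  0.2323] ctr [0.6504 0.0856] y 0.0397 0.1312
scene L 100 z [0.2299 0.2304 0.2313] ctr [0.6494 0.1088] y 0.0613 0.1333
scene R 121 z [0.2311 0.232  0.2328] ctr [ 0.6414 -0.0975] y -0.1452 -0.0602
scene all 388 z [0.2305 0.2315 0.2323] ctr [0.6471 0.0026] y -0.1452 0.1333
t 12.575 pos [ 0.65   -0.0079  0.3142] yaw -3.65 F [ 0.4  0.2 -1.2] w 0.0552
shift [ 0.1076 -0.0089  0.0342] turn [ 5.0000e-04 -3.0000e-04  1.5699e+00] q [ 0.22  0.47 -0.46  1.33  0.21  1.39 -0.3 ]
t 12.575 pos [ 0.65   -0.0079  0.3142] yaw -3.65 F [ 0.4  0.2 -1.2] w 0.0552
shift [ 0.1076 -0.0089  0.0342] turn [ 3.0000e-04  5.0000e-04 -1.5717e+00] q [ 0.22  0.47 -0.46  1.33  0.21  1.39 -0.3 ]
```

View pics/c5.png

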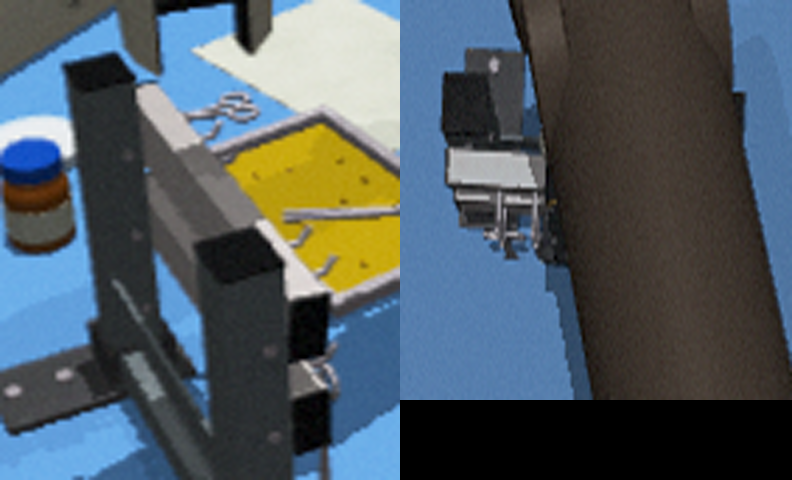

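The rail hangs level on the rollers in both views, with its end at crop (308,325) above the hung rail. Next I'll close the jaws and turn 90° so the fingertips fit on the 24 mm top.

Request:
{"fn": "arm_command", "kwargs": {"targets": [[[0,0,0,0,0,0.157],[0,0,0,0,0,0.157],[0,0,0,0,0,0.157],[0,0,0,0,0,0.157],[0,0,0,0,0,0.157],[0,0,0,0,0,0.157],[0,0,0,0,0,0.157],[0,0,0,0,0,0.157],[0,0,0,0,0,0.157],[0,0,0,0,0,0.157]]], "jaw": 0.0, "newtons": 20}}

```text
clock: 13.82
position: [0.6493, -0.0081, 0.3125]
ee_rot: [3.139, -0.107, -0.004]
force: [0.5, 0.8, 0.3]
width: 0.003
gripper_force: 0.0
```

```bash
python3 -c "
from h import *
delta(.6557,.1085,.256,-93.6)"
```

```text
t 13.825 pos [ 0.6493 -0.0081  0.3125] yaw -93.9 F [0.5 0.8 0.3] w 0.0003
shift [-0.0014 -0.1168  0.0564] turn [ 0.0005  0.0027 -0.0053] q [ 0.01  0.43 -0.13  1.35  0.06  1.36 -1.76]
```

Request:
{"fn": "arm_command", "kwargs": {"targets": [[[-0.0004,-0.039,0,0,0,-0.005],[-0.0005,-0.039,0,0,0,0],[-0.0005,-0.039,0,0,0,0],[0,0,0.02,0,0,0],[0,0,0.02,0,0,0],[0,0,0.014,0,0,0],[0,0,0,0,0,0],[0,0,0,0,0,0]]]}}

```text
clock: 14.82
position: [0.6558, 0.1089, 0.2607]
ee_rot: [-3.14, 0.091, -0.001]
force: [0.5, -0.0, -0.2]
width: 0.004
gripper_force: 0.0
```

```bash
python3 -c "
from h import *
delta(.6557,.1085,.249,-93.6)"
```

```text
t 14.825 pos [0.6558 0.1089 0.2607] yaw -93.33 F [ 0.5 -0.  -0.2] w 0.0004
shift [-0.0001  0.0004  0.0117] turn [-0.0002 -0.0006  0.0047] q [-0.14  0.48 -0.16  1.4   0.08  1.26 -1.94]
```

Request:
{"fn": "arm_command", "kwargs": {"targets": [[[0,0,0.005,0,0,0.004],[0,0,0.003,0,0,0],[0,0,0.002,0,0,0],[0,0,0,0,0,0]]]}}

```text
clock: 15.32
position: [0.6554, 0.1089, 0.2501]
ee_rot: [3.14, -0.097, -0.0]
force: [0.0, 0.3, -1.3]
width: 0.005
gripper_force: 0.0
```

Request:
{"fn": "arm_command", "kwargs": {"targets": [[[0,0,0.001,0,0,0],[0,0,0.001,0,0,0],[0,0,0,0,0,0]]]}}

```text
clock: 15.7
position: [0.6555, 0.1089, 0.2481]
ee_rot: [3.14, -0.097, -0.0]
force: [-0.6, 0.4, 0.6]
width: 0.001
gripper_force: 0.0
```

Request:
{"fn": "arm_command", "kwargs": {"targets": [[[0,0,0.001,0,0,0],[0,0,0.001,0,0,0],[0,0,0,0,0,0]]]}}

```text
clock: 16.08
position: [0.6555, 0.109, 0.2461]
ee_rot: [3.14, -0.097, -0.0]
force: [0.1, -0.2, -0.2]
width: 0.001
gripper_force: 0.0
```

```bash
python3 chk.py 5; python3 -c "
from h import *
from cell import arm
print(arm.tip_reach)
a=cv2.resize(cv2.imread('pics/scene5.png')[140:260,230:330],None,fx=5,fy=5,interpolation=2)
cv2.imwrite('pics/c6.png',a)"
```

```text
top R 260 z [0.2305 0.2317 0.233 ] ctr [ 0.6388 -0.1019] y -0.1451 -0.0617
top all 511 z [0.2304 0.2317 0.2329] ctr [ 0.6413 -0.062 ] y -0.1451 0.0184
scene L 53 z [0.2299 0.2304 0.2311] ctr [0.6509 0.1162] y 0.0928 0.1294
scene R 121 z [0.2311 0.2319 0.2327] ctr [ 0.6415 -0.0989] y -0.1453 -0.0602
scene all 371 z [0.2307 0.2315 0.2323] ctr [ 0.6467 -0.0232] y -0.1453 0.1294
0.019
```

View pics/c6.png

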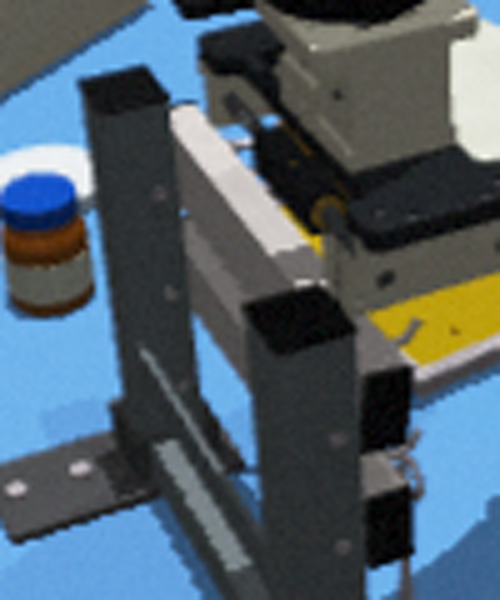

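The finger is above the rail beside the left upright, around crop (340,290), with no contact yet. I'll keep feeling downward.

Request:
{"fn": "arm_command", "kwargs": {"targets": [[[0,0,0.001,0,0,0],[0,0,0.001,0,0,0],[0,0,0,0,0,0]]]}}

```text
clock: 16.55
position: [0.6555, 0.1089, 0.2441]
ee_rot: [3.14, -0.097, -0.0]
force: [0.3, 0.3, 0.1]
width: 0.002
gripper_force: 0.0
```

Request:
{"fn": "arm_command", "kwargs": {"targets": [[[0,0,0.001,0,0,0],[0,0,0.0005,0,0,0],[0,0,0,0,0,0]]]}}

```text
clock: 16.92
position: [0.6555, 0.109, 0.2426]
ee_rot: [3.14, -0.097, -0.0]
force: [-1.0, -0.5, 0.3]
width: 0.003
gripper_force: 0.0
```

```bash
python3 chk.py 6; python3 -c "
from h import *
from cell import arm
im=arm.get_image('scene'); w=cloud(im); X,Y,Z=np.moveaxis(w,2,0)
# column profile near the left finger
m=(Y>.06)&(Y<.16)&(X>.62)&(X<.70)&(Z>.215)&(Z<.30)
for lo in np.arange(.07,.15,.008):
    q=w[m&(Y>=lo)&(Y<lo+.008)]
    print(round(lo,3),len(q),[(round(z,3),len(s),np.median(s[:,0]).round(4)) for z in np.arange(.216,.3,.008) for s in [q[(q[:,2]>=z)&(q[:,2]<z+.008)]] if len(s)])
a=im['pixels'][175:245,265:335,::-1]
b=arm.get_image('top')['pixels'][110:180,255:325,::-1]
cv2.imwrite('pics/c7.png',cv2.resize(np.hstack([a,b]),None,fx=5.7,fy=5.7,interpolation=2))"
```

```text
top R 261 z [0.2303 0.2318 0.233 ] ctr [ 0.639 -0.102] y -0.1448 -0.0618
top all 511 z [0.2302 0.2316 0.2328] ctr [ 0.6414 -0.062 ] y -0.1448 0.0184
scene L 51 z [0.2301 0.2305 0.2313] ctr [0.6504 0.1161] y 0.0971 0.1296
scene R 114 z [0.2313 0.2321 0.2327] ctr [ 0.6417 -0.097 ] y -0.1443 -0.0611
scene all 364 z [0.2307 0.2315 0.2324] ctr [ 0.6468 -0.0215] y -0.1443 0.1296
0.07 0 []
0.078 0 []
0.086 22 [(np.float64(0.216), 3, np.float64(0.6986)), (np.float64(0.224), 6, np.float64(0.6953)), (np.float64(0.232), 1, np.float64(0.6977)), (np.float64(0.256), 7, np.float64(0.687)), (np.float64(0.264), 1, np.float64(0.666)), (np.float64(0.272), 3, np.float64(0.6662)), (np.float64(0.28), 1, np.float64(0.666))]
0.094 56 [(np.float64(0.216), 3, np.float64(0.6965)), (np.float64(0.224), 9, np.float64(0.6488)), (np.float64(0.232), 2, np.float64(0.6711)), (np.float64(0.256), 31, np.float64(0.6819)), (np.float64(0.264), 4, np.float64(0.6664)), (np.float64(0.272), 3, np.float64(0.6662)), (np.float64(0.28), 4, np.float64(0.6662))]
0.102 58 [(np.float64(0.224), 13, np.float64(0.651)), (np.float64(0.256
[... 919 characters left out ...]
75)), (np.float64(0.28), 4, np.float64(0.6677)), (np.float64(0.288), 2, np.float64(0.6677))]
0.126 255 [(np.float64(0.216), 46, np.float64(0.678)), (np.float64(0.224), 64, np.float64(0.671)), (np.float64(0.232), 29, np.float64(0.6856)), (np.float64(0.24), 32, np.float64(0.6861)), (np.float64(0.248), 32, np.float64(0.6856)), (np.float64(0.256), 43, np.float64(0.6861)), (np.float64(0.264), 2, np.float64(0.6851)), (np.float64(0.288), 1, np.float64(0.6683))]
0.134 38 [(np.float64(0.216), 15, np.float64(0.6576)), (np.float64(0.224), 13, np.float64(0.6544)), (np.float64(0.232), 4, np.float64(0.673)), (np.float64(0.248), 1, np.float64(0.6793)), (np.float64(0.256), 4, np.float64(0.6878))]
0.142 0 []
```

View pics/c7.png

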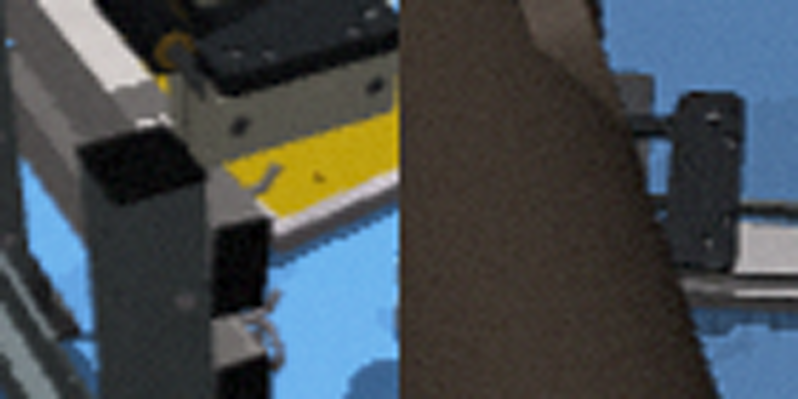

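The finger is over the rail's top at the left, with the gripper body clear of the upright. I'm still feeling down in small steps.

Request:
{"fn": "arm_command", "kwargs": {"targets": [[[0,0,0.001,0,0,0],[0,0,0.0005,0,0,0],[0,0,0,0,0,0]]]}}

```text
clock: 17.5
position: [0.6555, 0.109, 0.2411]
ee_rot: [3.14, -0.097, -0.0]
force: [0.2, 0.3, 0.3]
width: 0.002
gripper_force: 0.0
```

Request:
{"fn": "arm_command", "kwargs": {"targets": [[[0,0,0.001,0,0,0],[0,0,0.0005,0,0,0],[0,0,0,0,0,0]]]}}

```text
clock: 17.88
position: [0.6555, 0.109, 0.2396]
ee_rot: [3.14, -0.097, -0.0]
force: [-0.1, 0.3, -0.5]
width: 0.002
gripper_force: 0.0
```

```bash
python3 -c "
from h import *
from cell import arm
s=arm.observe();im=arm.get_image('scene'); w=cloud(im)
M=R.from_rotvec(im['rotation']).inv()
T=R.from_rotvec(s['ee_rot'])
for p in ([0,0,0],[0,0,.019],[0,-.019,.019],[0,-.019,-.047],[.037,-.019,-.047],[-.037,-.019,-.047]):
    P=s['position']+T.apply(p); c=M.apply(P-im['xyz']); print(p,P.round(3),'px',im['fx']*c[0]/c[2]+im['cx'],im['fy']*c[1]/c[2]+im['cy'])
for v in range(178,216,3):
    print(v,[tuple((w[v,u]*1000).round().astype(int)) for u in range(288,332,6)])
"
```

```text
[0, 0, 0] [0.656 0.109 0.24 ] px 302.0559442820955 205.5969432262856
[0, 0, 0.019] [0.656 0.109 0.221] px 302.33911173935587 212.08589996311207
[0, -0.019, 0.019] [0.657 0.128 0.221] px 305.8228006550863 216.46223974985858
[0, -0.019, -0.047] [0.657 0.128 0.287] px 304.95135822409276 193.00280175367143
[0.037, -0.019, -0.047] [0.694 0.126 0.287] px 289.6579400396948 197.49557367721513
[-0.037, -0.019, -0.047] [0.62  0.13  0.287] px 319.7409527863122 188.6580389015367
178 [(np.int64(693), np.int64(122), np.int64(334)), (np.int64(682), np.int64(130), np.int64(335)), (np.int64(684), np.int64(161), np.int64(352)), (np.int64(674), np.int64(167), np.int64(353)), (np.int64(664), np.int64(174), np.int64(353)), (np.int64(653), np.int64(180), np.int64(353)), (np.int64(644), np.int64(188), np.int64(353)), (np.int64(633), np.int64(194), np.int64(353))]
181 [(np.int64(694), np.int64(123), np.int64(328)), (np.int64(687), np.int64(138), np.int64(334)), (np.int64(685), np.int64(161), np.int64(345)), (np.int64(680), np.int64(178), np.int64(353)), (np.int64(670), np.int64(184), np.int64(353)), (np.int
[... 3719 characters left out ...]
64(120), np.int64(229)), (np.int64(500), np.int64(-123), np.int64(13)), (np.int64(490), np.int64(-101), np.int64(23)), (np.int64(475), np.int64(-89), np.int64(25)), (np.int64(443), np.int64(-103), np.int64(3))]
214 [(np.int64(703), np.int64(131), np.int64(248)), (np.int64(-9223372036854775808), np.int64(-9223372036854775808), np.int64(-9223372036854775808)), (np.int64(673), np.int64(132), np.int64(237)), (np.int64(659), np.int64(134), np.int64(233)), (np.int64(645), np.int64(136), np.int64(228)), (np.int64(498), np.int64(-88), np.int64(22)), (np.int64(468), np.int64(-100), np.int64(2)), (np.int64(452), np.int64(-88), np.int64(4))]<string>:10: RuntimeWarning: invalid value encountered in cast
```

```bash
python3 -c "
from h import *
from cell import arm
s=arm.observe();im=arm.get_image('scene'); w=cloud(im)
T=R.from_rotvec(s['ee_rot']).inv()
for v in range(186,216,1):
    o=[]
    for u in range(290,312,1):
        p=w[v,u]; t=T.apply(p-s['position'])*1000
        if np.isnan(t).any(): o.append('  ?   '); continue
        ok=abs(t[0])<20 and abs(t[1])<40 and -60<t[2]<30
        o.append('%3d/%3d/%3d'%tuple(t) if ok and p[2]>.265 else ('r' if abs(p[2]-.2305)<.004 else 'u' if p[0]>.66 and p[2]<.266 and p[2]>.1 else '.'))
    print(v,' '.join(o))
"
```

```text
186 . . . . . . . . . . . . . . . . . . . . . .
187 . . . . . . . . . . . . . . . . . . . . . .
188 r . . . . . . . . . . .   ?    . . . . . . . . .
189 r r . .  11/ 15/-40  11/  9/-44  11/  3/-48 . . . . . . . . .   ?    . . . . .
190 r r r .  11/ 16/-37  11/ 10/-40  11/  3/-45   9/  2/-45 . . . . . . . . . . . . . .
191 r r r r  11/ 15/-35  10/ 12/-37  11/  4/-41  10/  1/-43  10/ -4/-47 . . . . . . . . . . . . .
192 r r r r  11/ 17/-31  11/ 10/-35  11/  5/-38   9/  3/-39  11/ -7/-46 . . . . . . . . . . . . .
193 r r r r  11/ 16/-28  11/ 10/-33  11/  5/-35   9/  2/-36  11/ -5/-42  11/-12/-46 . . . . . . . . . . . .
194 r r r r  11/ 17/-26  11/ 11/-29  11/  4/-34   9/  3/-34  11/ -6/-40  10/-10/-42  10/-16/-46 . . . . . . . . . . .
195 r r r r r  11/ 10/-27  12/  3/-31   9/  3/-31  11/ -6/-37  11/-10/-40  11/-17/-44 . . . . . . . . . . .
196 r r r u r u  11/  5/-27  10/  1/-29  11/ -6/-34  11/-12/-38  11/-17/-41 . . . . . . . . . . .
197 u u u u u u u  10/  1/-26  11/ -6/-32  10/ -9/-33  10/-15/-37 . . . . . . . . . . .
198 u u u u u u u u  11/ -5/-29  11/-11/-32  10/-14/-34 . . . . 
[... 184 characters left out ...]
 . . . . . . . . .
202 u u u u u u u u u   ?    u . . . . . . . . . . .
203 u u u u u u u u u u u u . . . . . . . . . .
204 u u u u u u u u u u u u u . . . . . . . . .
205 u u u u u u u u u u u u r r r . . . . . . .
206 u u u u u u u u u u u r r r r r . . . . . .
207 u u u u u u u u u u u r r r r r r . . . . .
208 u u u u u u u u u u u r r r r r r r . . . .
209 u u u u u u u u u u u r r r r r r r r . . .
210 u u u u u u u u u u u r r r r r r r r r . .
211 u u u u u u u u u u u r r r r r r r r r . .
212 u u u u u u u u u u u r r r r r r r r r r .
213 u u u u u u u u u u u r r r r r r r r r r r
214 u u u u u u u u u u u r r r r r r r r r r r
215 u u   ?    u u u u u u r u r r r r r r r r . . .
```

Request:
{"fn": "arm_command", "kwargs": {"targets": [[[0,0,0.001,0,0,0],[0,0,0.0005,0,0,0],[0,0,0,0,0,0]]]}}

```text
clock: 18.35
position: [0.6555, 0.109, 0.2381]
ee_rot: [3.14, -0.097, -0.0]
force: [-0.7, 0.1, -0.2]
width: 0.005
gripper_force: 0.0
```

```bash
python3 -c "
from h import *
from cell import arm
s=arm.observe();im=arm.get_image('scene'); w=cloud(im)
T=R.from_rotvec(s['ee_rot']).inv(); c=T.apply(im['xyz']-s['position'])*1000
print(s['position'],s['force'],s['joint_efforts'].round(1))
for v in range(203,216):
    o=[]
    for u in range(299,312):
        p=w[v,u]; t=T.apply(p-s['position'])*1000
        o.append('%3d,%3d,%3d'%tuple(t) if np.isfinite(t).all() and p[2]>.2 else '     .     ')
    print(v,' '.join(o))
"
```

```text
[0.65551573 0.1089753  0.23811726] [-0.72015022  0.08138004 -0.19889366] [ -0.  -72.5  -1.9 -32.6   0.   -0.1  -0. ]
203  14,-16,-24  11,-14,-22  10,-17,-23  37,-84,-75  35,-87,-76      .       30,-85,-74  28,-85,-73  27,-87,-74  24,-86,-72  21,-84,-70      .           .     
204  17,-22,-26  11,-14,-19   9,-16,-20  36,-83,-72  35,-85,-73  33,-86,-72  30,-85,-71  29,-87,-72      .           .           .           .           .     
205  17,-22,-24  15,-24,-24   8,-13,-14   3, -7, -9  35,-86,-71 -10, 12,  8      .           .           .           .           .           .      -35, 26, 25
206  19,-27,-24  16,-25,-22  -2, 11,  7  -4, 10,  8  -6, 10,  8  -8,  8,  8 -11,  9,  9      .           .           .           .      -32, 25, 27 -34, 23, 26
207  18,-25,-20  15,-24,-18   0,  5,  6  -2,  5,  6  -3,  2,  5  -5,  2,  6  -9,  4,  8 -11,  3,  8      .           .      -29, 24, 28 -32, 25, 30 -34, 24, 30
208  19,-27,-19  17,-27,-18   1,  3,  7   0,  1,  6  -2,  1,  7  -4,  0,  6  -7,  0,  7  -9,  0,  8 -12,  0, 10 -26, 25, 31 -28, 24, 31 -31, 23, 31 -34, 24, 33
209  19,-25,-15  15,-22
[... 396 characters left out ...]
  -6,-12,  7  -7,-15,  6 -10,-15,  7      .           .     
212  19,-25, -6  16,-25, -5   8,-12,  5   6,-13,  5   4,-13,  6   1,-12,  8   0,-14,  7  -2,-14,  8  -4,-17,  7  -6,-16,  8  -8,-17,  8 -11,-18,  8      .     
213  19,-24, -3  16,-25, -2  10,-15,  5   8,-16,  6   6,-18,  5   4,-19,  5   0,-17,  8  -1,-18,  8  -3,-18,  8  -4,-21,  7  -6,-23,  6  -9,-22,  8 -11,-23,  8
214  19,-24,  0  17,-25,  0  10,-15,  8   9,-19,  6   7,-19,  7   5,-21,  6   4,-25,  4   1,-24,  5  -1,-23,  7  -4,-22,  9  -5,-24,  8  -8,-24,  9 -11,-23, 11
215  18,-23,  3  17,-26,  2  10,-16, 10  11,-22,  6   9,-24,  6   6,-24,  7   3,-23,  8   2,-25,  7   0,-25,  9  -3,-24, 10  -5,-24, 11  -8,-24, 12 -10,-24, 13
```

Request:
{"fn": "arm_command", "kwargs": {"targets": [[[0,0,-0.025,0,0,0],[0,0,-0.025,0,0,0],[0,0,0,0,0,0],[0,0,0,0,0,0]]]}}

```text
clock: 18.9
position: [0.6553, 0.1089, 0.2875]
ee_rot: [3.14, -0.097, -0.001]
force: [-0.4, 1.0, -0.7]
width: 0.006
gripper_force: 0.0
```

```bash
cat > tip.py <<'E'
from h import *
from cell import arm
s=arm.observe(); T=R.from_rotvec(s['ee_rot']).inv(); print(s['position'],s['width'],s['clock'])
for n in('scene','top'):
    im=arm.get_image(n); w=cloud(im); t=T.apply((w-s['position']).reshape(-1,3))*1000
    q=t[(abs(t[:,0])<25)&(abs(t[:,1])<60)&(t[:,2]>-47)&(t[:,2]<30)&(w.reshape(-1,3)[:,2]>.268)]
    for z in range(-47,30,6):
        a=q[(q[:,2]>=z)&(q[:,2]<z+6)]
        if len(a): print(n,z,len(a),'x',a[:,0].min().round(),a[:,0].max().round(),'y',a[:,1].min().round(),a[:,1].max().round())
E
python3 tip.py
```

```text
[0.65526813 0.10890763 0.28754071] 0.005542724073367621 18.9
scene -47 14 x 9.0 12.0 y -17.0 15.0
scene -41 17 x 9.0 12.0 y -15.0 17.0
scene -35 15 x 10.0 12.0 y -18.0 18.0
scene -29 19 x 8.0 12.0 y -19.0 14.0
scene -23 25 x -10.0 12.0 y -18.0 12.0
scene -17 17 x -10.0 12.0 y -15.0 13.0
scene -11 8 x -9.0 11.0 y -9.0 10.0
scene -5 3 x -3.0 10.0 y -2.0 7.0
```

Request:
{"fn": "arm_command", "kwargs": {"targets": [[[0,0,0,0,0,0],[0,0,0,0,0,0],[0,0,0,0,0,0]]], "jaw": 0.024}}

```text
clock: 19.38
position: [0.6555, 0.109, 0.288]
ee_rot: [3.14, -0.097, -0.0]
force: [-1.0, 0.0, -0.1]
width: 0.247
gripper_force: 0.0
```

```bash
python3 tip.py
```

```text
[0.65551111 0.10898874 0.28803048] 0.24731418460422924 19.375
scene -47 2 x 11.0 12.0 y -17.0 -16.0
scene -41 11 x 1.0 11.0 y -15.0 15.0
scene -35 25 x -4.0 12.0 y -29.0 27.0
scene -29 43 x -9.0 12.0 y -30.0 28.0
scene -23 40 x -9.0 12.0 y -30.0 25.0
scene -17 25 x -10.0 12.0 y -26.0 24.0
scene -11 17 x -7.0 12.0 y -20.0 21.0
scene -5 2 x 2.0 9.0 y 14.0 14.0
```

The tips, seen from the side, end close to the TCP itself, which explains why there was no contact at 0.238. The body has about 70 mm of clearance, so I'll close the jaws and go lower.

Request:
{"fn": "arm_command", "kwargs": {"targets": [[[0,0,0,0,0,0],[0,0,0.02,0,0,0],[0,0,0.02,0,0,0],[0,0,0.009,0,0,0],[0,0,0.001,0,0,0],[0,0,0,0,0,0]]], "jaw": 0.0}}

```text
clock: 20.23
position: [0.6559, 0.1091, 0.239]
ee_rot: [-3.14, 0.097, -0.002]
force: [0.1, 0.7, 0.0]
width: 0.005
gripper_force: 0.0
```

Request:
{"fn": "arm_command", "kwargs": {"targets": [[[0,0,0.001,0,0,0],[0,0,0.001,0,0,0],[0,0,0,0,0,0]]]}}

```text
clock: 20.6
position: [0.6555, 0.109, 0.2363]
ee_rot: [3.14, -0.097, 0.0]
force: [0.1, 0.4, 0.9]
width: 0.004
gripper_force: 0.0
```

Request:
{"fn": "arm_command", "kwargs": {"targets": [[[0,0,0.001,0,0,0],[0,0,0.001,0,0,0],[0,0,0,0,0,0]]]}}

```text
clock: 20.98
position: [0.6555, 0.109, 0.2341]
ee_rot: [3.14, -0.097, -0.0]
force: [0.4, -0.0, 1.2]
width: 0.005
gripper_force: 0.0
```

Request:
{"fn": "arm_command", "kwargs": {"targets": [[[0,0,0.001,0,0,0],[0,0,0.001,0,0,0],[0,0,0,0,0,0]]]}}

```text
clock: 21.35
position: [0.6555, 0.109, 0.2321]
ee_rot: [3.14, -0.097, -0.0]
force: [0.3, -0.0, -0.1]
width: 0.005
gripper_force: 0.0
```

Request:
{"fn": "arm_command", "kwargs": {"targets": [[[0,0,0.001,0,0,0],[0,0,0.001,0,0,0],[0,0,0,0,0,0]]]}}

```text
clock: 21.72
position: [0.6555, 0.1089, 0.2301]
ee_rot: [3.14, -0.097, -0.0]
force: [0.8, -0.6, -0.1]
width: 0.005
gripper_force: 0.0
```

Request:
{"fn": "arm_command", "kwargs": {"targets": [[[0,0,0.001,0,0,0],[0,0,0.001,0,0,0],[0,0,0,0,0,0]]]}}

```text
clock: 22.1
position: [0.6555, 0.1089, 0.2281]
ee_rot: [3.14, -0.097, -0.0]
force: [-0.6, -0.3, 0.3]
width: 0.008
gripper_force: 0.0
```

```bash
python3 chk.py 7; python3 -c "
from h import *
from cell import arm
s=arm.observe();im=arm.get_image('scene'); w=cloud(im)
T=R.from_rotvec(s['ee_rot']).inv(); print(s['position'],s['force'])
for v in range(198,216):
    o=[]
    for u in range(296,312):
        p=w[v,u]; t=T.apply(p-s['position'])*1000
        o.append('%3d,%3d,%3d'%tuple(t) if np.isfinite(t).all() and p[2]>.2 else '     .     ')
    print(v,' '.join(o))
"
```

```text
top R 260 z [0.2305 0.2317 0.2329] ctr [ 0.6389 -0.1019] y -0.1449 -0.0616
top all 510 z [0.2304 0.2316 0.233 ] ctr [ 0.6414 -0.062 ] y -0.1449 0.053
scene L 30 z [0.2299 0.2306 0.2312] ctr [0.6528 0.1205] y 0.1138 0.1291
scene R 98 z [0.2313 0.2321 0.2329] ctr [ 0.6437 -0.1004] y -0.1448 -0.0613
scene all 256 z [0.231  0.2319 0.2327] ctr [ 0.6495 -0.0411] y -0.1448 0.1291
[0.65554771 0.10898458 0.22822853] [ 0.68831789 -0.27703054  0.07392126]
198  11,  6,-32  10,  1,-35  10, -3,-39  11,-10,-43  11,-17,-47  37,-82,-96  36,-85,-98  37,-91,-102  35,-91,-101  33,-91,-100  30,-91,-99  29,-92,-100  26,-92,-99  23,-90,-96  22,-93,-98  20,-92,-96
199  11,  5,-30  11,  1,-32  10, -2,-35  11,-10,-40  11,-15,-43  36,-79,-91  37,-87,-97  36,-90,-98  36,-93,-100  33,-91,-98  31,-92,-98  29,-92,-97  26,-91,-95  24,-90,-94  21,-89,-93  19,-91,-93
200  16, -3,-35  10,  3,-28  11, -5,-35  11, -9,-36  10,-14,-40  37,-81,-90  36,-85,-93  36,-88,-95  35,-91,-96  33,-92,-96  31,-93,-96  29,-92,-95  27,-93,-95  22,-86,-89  20,-88,-89  17,-85,-86
201  16, -5,-33  15, -8,-35  11, -4,-31  12,-11,-36  10,-1
[... 2181 characters left out ...]
, -3   4,-13, -3   1,-13, -2   0,-14, -1  -1,-16, -3  -4,-17, -2  -7,-16, -1  -8,-19, -2 -10,-19, -2      .     
213  25,-23,-14  23,-24,-14  20,-22,-12  19,-24,-13  17,-26,-13   9,-14, -2   7,-15, -2   5,-17, -3   4,-19, -4   1,-19, -3   0,-20, -3  -2,-21, -3  -4,-22, -3  -7,-21, -1      .      -11,-23, -1
214  27,-25,-14  24,-26,-13  21,-24,-11  19,-26,-11  16,-25, -9  11,-17, -2   9,-18, -2   6,-18, -1   5,-21, -3   3,-22, -3   1,-23, -3   0,-23, -2  -2,-25, -2  -5,-24, -1  -7,-25, -1 -11,-22,  1
215  26,-24,-10  23,-23, -8  22,-25, -9  19,-23, -6  16,-24, -6  11,-18,  0  10,-21, -2   9,-24, -4   7,-25, -3   4,-23, -1   1,-22,  0   0,-25,  0  -2,-25,  0  -5,-25,  0  -7,-25,  1 -10,-24,  3
```

```bash
python3 -c "
from h import *
from cell import arm
s=arm.observe(); T=R.from_rotvec(s['ee_rot']).inv()
im=arm.get_image('scene'); w=cloud(im); W=w.reshape(-1,3); t=T.apply(W-s['position'])*1000
ok=(W[:,2]>.267)&(t[:,2]>-110)&(abs(t[:,0])<60)&(abs(t[:,1])<110)
col=im['pixels'].reshape(-1,3)
for xl in range(-60,60,12):
    r=[]
    for yl in range(-105,105,15):
        k=ok&(t[:,0]>=xl)&(t[:,0]<xl+12)&(t[:,1]>=yl)&(t[:,1]<yl+15)
        r.append('%4d(%d)'%(np.sort(t[k,2])[-2],k.sum()) if k.sum()>2 else '   -   ')
    print(xl,' '.join(r))
print('finger col',[(v,int(t[v*640+300,2])) for v in range(188,206)])
"
```

```text
-60    -       -       -       -       -       -       -       -       -       -       -       -       -       -   
-48    -     -81(3)    -       -       -       -       -       -       -       -       -       -       -       -   
-36  -94(25)  -70(37)    -       -       -       -       -       -       -       -       -       -       -       -   
-24  -95(31)  -72(34)    -       -       -       -       -       -       -       -       -       -       -       -   
-12  -94(29)  -70(39)    -       -       -       -       -       -       -       -       -       -       -       -   
0  -95(30)  -72(39)    -       -       -       -     -40(8)  -39(7)    -       -       -    -105(6)  -72(7)    -   
12  -95(32)  -71(39)    -       -     -85(9)  -85(8)  -93(5)  -91(8)  -94(6)    -       -    -106(4)  -72(24)    -   
24  -95(34)  -72(42)    -     -83(20)  -76(46)  -76(37)  -92(30)  -77(30)  -84(29)  -87(11)  -84(19)  -84(26)  -72(38)    -   
36 -100(6)  -73(34) -107(3)    -       -     -78(17)  -76(16)  -77(17)  -78(15)    -       -    -105(4)  -74(26)    -   
48    -       -       -       -       -       -       -       -       -       -       -       -       -       -   
finger col [(188, -114), (189, -113), (190, -112), (191, -110), (192, -106), (193, -106), (194, -88), (195, -86), (196, -86), (197, -85), (198, -45), (199, -46), (200, -40), (201, -39), (202, -37), (203, -31), (204, -29), (205, -34)]
```

Request:
{"fn": "arm_command", "kwargs": {"targets": [[[0,0,0.001,0,0,0],[0,0,0.001,0,0,0],[0,0,0,0,0,0]]]}}

```text
clock: 22.68
position: [0.6558, 0.1091, 0.227]
ee_rot: [-3.14, 0.097, -0.002]
force: [-0.7, -0.3, 4.9]
width: 0.005
gripper_force: 2.4
```

Request:
{"fn": "arm_command", "kwargs": {"targets": [[[0,0,0.001,0,0,0],[0,0,0.001,0,0,0],[0,0,0,0,0,0]]]}}

```text
clock: 23.05
position: [0.6561, 0.1092, 0.225]
ee_rot: [-3.14, 0.097, -0.003]
force: [-0.4, 0.3, 5.8]
width: 0.004
gripper_force: 2.6
```

Request:
{"fn": "arm_command", "kwargs": {"targets": [[[0,0,0.001,0,0,0],[0,0,0.001,0,0,0],[0,0,0,0,0,0]]]}}

```text
clock: 23.42
position: [0.6563, 0.1094, 0.2237]
ee_rot: [-3.139, 0.097, -0.004]
force: [-1.3, -0.3, 7.6]
width: 0.008
gripper_force: 4.4
```

Contact found. I'll press on gently.

Request:
{"fn": "arm_command", "kwargs": {"targets": [[[0,0,0.001,0,0,0],[0,0,0.001,0,0,0],[0,0,0,0,0,0]]]}}

```text
clock: 23.8
position: [0.6561, 0.1093, 0.2208]
ee_rot: [-3.139, 0.097, -0.002]
force: [0.3, 0.7, 5.9]
width: 0.01
gripper_force: 2.7
```

Request:
{"fn": "arm_command", "kwargs": {"targets": [[[0,0,0.001,0,0,0],[0,0,0.001,0,0,0],[0,0,0,0,0,0]]]}}

```text
clock: 24.18
position: [0.6563, 0.1094, 0.2204]
ee_rot: [-3.139, 0.097, -0.004]
force: [-4.2, -0.3, 15.7]
width: 0.005
gripper_force: 7.8
```

```bash
python3 chk.py 8
```

```text
top R 264 z [0.23   0.2316 0.2331] ctr [ 0.6392 -0.1021] y -0.1421 -0.0619
top all 512 z [0.2286 0.2302 0.2319] ctr [ 0.6423 -0.0622] y -0.1421 0.0533
scene L 28 z [0.2227 0.2234 0.2244] ctr [0.6537 0.1229] y 0.1159 0.1315
scene R 84 z [0.2311 0.2323 0.233 ] ctr [ 0.6448 -0.108 ] y -0.1432 -0.0605
scene all 224 z [0.2282 0.2298 0.2316] ctr [ 0.6512 -0.042 ] y -0.1432 0.1315
```

Request:
{"fn": "arm_command", "kwargs": {"targets": [[[0,0,0.001,0,0,0],[0,0,0,0,0,0]]]}}

```text
clock: 24.52
position: [0.6563, 0.1094, 0.2202]
ee_rot: [-3.139, 0.097, -0.005]
force: [-6.9, -0.9, 20.6]
width: 0.004
gripper_force: 10.3
```

Request:
{"fn": "arm_command", "kwargs": {"targets": [[[0,0,0.001,0,0,0],[0,0,0,0,0,0]]]}}

```text
clock: 24.78
position: [0.6564, 0.1094, 0.22]
ee_rot: [-3.139, 0.097, -0.006]
force: [-8.0, -0.9, 25.7]
width: 0.006
gripper_force: 12.9
```

Left end: its top is 39 mm below the upright's top, where nominal home is 37 mm, and it meets a hard stop, so it is home. Next I'll move to the right end.

Request:
{"fn": "arm_command", "kwargs": {"targets": [[[0,0,-0.02,0,0,0],[0,0,-0.04,0,0,0],[0,0.046,0,0,0,0],[0,0.046,0,0,0,0],[0,0.046,0,0,0,0],[0,0.046,0,0,0,0],[0,0.046,0,0,0,0],[0,0,0,0,0,0],[0,0,0,0,0,0]]]}}

```text
clock: 25.9
position: [0.6411, -0.12, 0.2757]
ee_rot: [-3.139, 0.097, 0.002]
force: [0.0, 0.5, -0.1]
width: 0.006
gripper_force: 0.0
```

```bash
python3 chk.py 9; python3 -c "
from h import *
delta(.6403,-.121,.232,-93.6)"
```

```text
top L 229 z [0.2238 0.225  0.2263] ctr [0.6522 0.0964] y 0.0613 0.1322
top R 2 z [0.2302 0.2302 0.2302] ctr [ 0.6313 -0.0872] y -0.0886 -0.0859
top all 516 z [0.225  0.2267 0.2283] ctr [0.6494 0.0507] y -0.0886 0.1322
scene L 91 z [0.2238 0.2245 0.2252] ctr [0.6509 0.1133] y 0.0629 0.1317
scene R 44 z [0.2306 0.2314 0.2322] ctr [ 0.6408 -0.0928] y -0.1342 -0.0622
scene all 349 z [0.2257 0.2279 0.2298] ctr [0.648  0.0113] y -0.1342 0.1317
t 26.0 pos [ 0.6414 -0.1188  0.2759] yaw -93.42 F [0.8 0.3 0.1] w 0.0006
shift [-0.0009  0.0023  0.0439] turn [-0.0009  0.0005  0.0031] q [ 0.18  0.45 -0.11  1.41  0.05  1.28 -1.57]
```

Request:
{"fn": "arm_command", "kwargs": {"targets": [[[-0.001,0.002,0.02,0,0,0.003],[0,0,0.02,0,0,0],[0,0,0.004,0,0,0],[0,0,0.001,0,0,0],[0,0,0,0,0,0]]]}}

```text
clock: 26.62
position: [0.6407, -0.1222, 0.2321]
ee_rot: [3.14, -0.101, 0.002]
force: [0.3, 1.3, 0.3]
width: 0.006
gripper_force: 0.0
```

Request:
{"fn": "arm_command", "kwargs": {"targets": [[[0,0,0.001,0,0,0],[0,0,0.001,0,0,0],[0,0,0,0,0,0]]]}}

```text
clock: 27.0
position: [0.6402, -0.1226, 0.2292]
ee_rot: [3.14, -0.102, -0.0]
force: [0.1, -0.4, 0.3]
width: -0.002
gripper_force: 0.0
```

Request:
{"fn": "arm_command", "kwargs": {"targets": [[[0,0,0.001,0,0,0],[0,0,0.001,0,0,0],[0,0,0,0,0,0]]]}}

```text
clock: 27.38
position: [0.6403, -0.1227, 0.2276]
ee_rot: [3.14, -0.102, 0.001]
force: [-1.2, -0.5, 3.6]
width: 0.007
gripper_force: 1.6
```

Request:
{"fn": "arm_command", "kwargs": {"targets": [[[0,0,0.001,0,0,0],[0,0,0.001,0,0,0],[0,0,0,0,0,0]]]}}

```text
clock: 27.75
position: [0.6403, -0.1227, 0.225]
ee_rot: [3.14, -0.102, -0.0]
force: [0.9, -1.2, 1.6]
width: 0.007
gripper_force: 0.7
```

Request:
{"fn": "arm_command", "kwargs": {"targets": [[[0,0,0.001,0,0,0],[0,0,0,0,0,0]]]}}

```text
clock: 28.0
position: [0.6403, -0.1227, 0.2243]
ee_rot: [3.14, -0.102, 0.0]
force: [-0.3, -2.3, 4.0]
width: 0.004
gripper_force: 1.4
```

Request:
{"fn": "arm_command", "kwargs": {"targets": [[[0,0,0.001,0,0,0],[0,0,0.001,0,0,0],[0,0,0,0,0,0]]]}}

```text
clock: 28.38
position: [0.6402, -0.1225, 0.2222]
ee_rot: [3.14, -0.102, 0.0]
force: [-0.2, 0.5, -0.5]
width: 0.005
gripper_force: 0.0
```

```bash
python3 chk.py 10
```

```text
top L 226 z [0.2234 0.2246 0.2258] ctr [0.6523 0.0966] y 0.0614 0.1319
top all 496 z [0.2236 0.2249 0.226 ] ctr [0.65   0.0534] y -0.0275 0.1319
scene L 84 z [0.2239 0.2245 0.2252] ctr [0.6512 0.1139] y 0.0631 0.1321
scene R 33 z [0.2243 0.225  0.2262] ctr [ 0.6413 -0.0839] y -0.1141 -0.0619
scene all 307 z [0.2241 0.2248 0.2255] ctr [0.6485 0.013 ] y -0.1141 0.1321
```

The right end snapped: the force fell to zero and the rail is level. I'll press to the stop to confirm.

Request:
{"fn": "arm_command", "kwargs": {"targets": [[[0,0,0.001,0,0,0],[0,0,0.001,0,0,0],[0,0,0,0,0,0]]]}}

```text
clock: 28.85
position: [0.6401, -0.122, 0.2207]
ee_rot: [-3.139, 0.101, 0.0]
force: [-2.5, 1.4, 5.0]
width: 0.007
gripper_force: 2.8
```

Request:
{"fn": "arm_command", "kwargs": {"targets": [[[0,0,0.001,0,0,0],[0,0,0.0005,0,0,0],[0,0,0,0,0,0]]]}}

```text
clock: 29.22
position: [0.6402, -0.122, 0.2203]
ee_rot: [-3.14, 0.101, -0.001]
force: [-5.2, 0.7, 13.1]
width: 0.005
gripper_force: 6.7
```

Request:
{"fn": "arm_command", "kwargs": {"targets": [[[0,0,0.0015,0,0,0],[0,0,0,0,0,0]]]}}

```text
clock: 29.48
position: [0.6403, -0.122, 0.22]
ee_rot: [-3.14, 0.102, -0.003]
force: [-8.3, 3.2, 20.2]
width: 0.004
gripper_force: 10.6
```

Request:
{"fn": "arm_command", "kwargs": {"targets": [[[0,0,-0.015,0,0,0],[0,0,-0.03,0,0,0],[0,0,-0.04,0,0,0],[0,0,-0.03,0,0,0],[-0.06,0,0,0,0,0],[-0.06,0,0,0,0,0],[-0.06,0,0,0,0,0],[0,0,0,0,0,0],[0,0,0,0,0,0]]]}}

```text
clock: 30.6
position: [0.4612, -0.1108, 0.3329]
ee_rot: [3.14, -0.102, 0.002]
force: [1.1, -0.3, -0.1]
width: 0.007
gripper_force: 0.0
```

```bash
python3 chk.py 11; python3 -c "
from h import *
from cell import arm
im=arm.get_image('scene'); w=cloud(im); X,Y,Z=np.moveaxis(w,2,0)
for n,y0,y1 in(('L',.112,.135),('mid',-.03,.03),('R',-.13,-.105)):
    k=(X>.62)&(X<.668)&(Y>y0)&(Y<y1)&(abs(Z-.227)<.009)&(im['pixels'].min(2)>90); print(n,k.sum(),np.median(Z[k]))
u=(X>.665)&(X<.71)&(abs(Y)<.15)&(abs(Z-.263)<.004); print('up',np.median(Z[u&(Y>0)]),np.median(Z[u&(Y<0)]),arm.observe()['force'])"
```

```text
top L 223 z [0.2234 0.2248 0.2261] ctr [0.6522 0.094 ] y 0.0614 0.1316
top R 257 z [0.2235 0.2247 0.2261] ctr [ 0.6402 -0.1025] y -0.1431 -0.0622
top all 864 z [0.2234 0.2247 0.226 ] ctr [ 0.6462 -0.0059] y -0.1431 0.1316
scene L 82 z [0.2239 0.2244 0.2253] ctr [0.6511 0.1131] y 0.0631 0.1319
scene R 120 z [0.2242 0.225  0.2257] ctr [ 0.6423 -0.0962] y -0.1433 -0.0606
scene all 405 z [0.2241 0.2248 0.2256] ctr [ 0.6475 -0.0135] y -0.1433 0.1319
L 42 0.22481063743418933
mid 118 0.22475655216970264
R 36 0.22496526477297912
up 0.262715826753133 0.26299899655107584 [-1.17869847 -0.4845824  -0.00845829]
```

```bash
python3 -c "
from cell import arm
print(arm.sign_off())"
```

```text
the job is handed in; nothing more can be done
None
```

The loose rail now hangs level in the top slots, and the camera heights and hard stops show both ends fully home. The catch joints themselves could not be read. The gripper has let go and is clear of the rack. I handed the job in at about 31 s of the 62 s allowed.

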